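Find the concealed catch and open the drawer

ROBOT

A 6-joint arm with a two-finger parallel gripper is mounted at the origin on a cart in front of the work surface, level with it; the furniture and walls round the work are solid. World frame = base frame: x ahead of the robot, y to its left, z up, the work surface at z = 0. Lengths are in m, angles in rad, forces in N, time in s.
With the tool pointing down it reaches from about 0.375 to 0.9 m from the base axis. Payload 3.1 kg.
Tool frame: the origin (TCP) lies at the centre of the arm's flange, where the gripper is bolted on; the fingertips stand 182 mm ahead of it and the grasp point (between the pads) lies 164 mm ahead of it; z points along the fingers, y is the line along which they close (so a half turn about z gives the same grasp; the last joint's range is limited). The gripper opens to 87 mm and grips with 3 to 60 N. Pads are 19 mm wide; open, the fingers measure 117 mm over their backs; the gripper's body (75 mm by 190 mm) begins 51 mm behind the grasp point.
Start: joints at [1.081, 0.527, 1.433, -0, 1.181, -0.178], TCP at [0.191, 0.595, 0.405] pointing down, gripper open.
Joint ranges: [-3.08, 3.08], [-0.75, 2.2], [0.22, 2.44], [-1.43, 4.57], [0, 2.65], [-2.85, 2.85]. Speed limits (rad/s): [2.79, 2.79, 3.14, 3.14, 3.14, 3.14].

INTERFACE

Orientations are given as [roll, pitch, yaw] about the fixed x, y, z axes, in that order (R = Rz(yaw) Ry(pitch) Rx(roll)).
In Python, from plant import telemetry, eyes, workorder gives the robot as it stands.
- The arm moves only by the tool send_rows, never from a script. Its argument "plan" is a list of rows, each a list of 6 numbers: the shift along the tool's x, y, z in m, then the turn, a rotation vector about the tool's x, y, z in degrees. A call has 1 to 20 rows; each row shifts and turns the commanded pose from where the row before left it, along the tool's axes as they then stand; what a row does not reach is not made up. A row lasts 1/8 s, in which the tool goes at most 62.5 mm and 10.7 degrees, less where a joint would pass 70% of its speed; a pose out of reach is approached as far as the arm can. A call with a gripper value outside its range is refused whole. "gripper" is the finger opening in m, from 0 to 0.087, set as the call begins (left out, the last holds). The fingers move at their own pace and stop on an object; the grip force is fixed at half the most. Time passes only in rows, so rows that do not move let the fingers close. It gives the time, the measured TCP pose, the force, the opening and the grip force at its end, in the units of the state.
- telemetry.observe(): the state, without advancing time (a new reading comes with each control period).
- eyes.capture(name): name is "scene" or "top" or "wrist"; returns a dict with "frame" (384x512x3 uint8, red, green, blue), "vfov" (degrees; the focal length in pixels is half the picture's height over the tangent of half this angle, whatever the lens; pixels are square), "cx", "cy" (the principal point, pixels), "position" and "rotation" of the camera in the world. Camera axes: x right, y up, looking along -z (the intrinsics and any distortion apply to the point x, -y, -z); pixel columns grow to the right and rows downward; lengths in m; the calibration is good to about 2 mm. A picture is of the moment at which its call begins. There is no depth.
- workorder.close_job(): hands the job in; it is judged then, once.
The state is a dict: "time": time; "q": joint angles; "joint_velocities": joint speeds; "effort": joint torques, N m; "tool_pos": TCP position; "tool_rot": TCP orientation; "force": force on the tool from outside, world axes, zero at the start; "torque": the same for the moment, N m; "grip_width": finger opening in m; "grasp_force": force on a finger pad.
Only numpy, scipy, OpenCV 4.12 (cv2) and the standard library are available. Lean on these libraries where they do the work, as an engineer would, in place of code of your own. Each camera call takes 0.05 s, during which the arm holds its last target. There are 200 camera calls.

TASK

One of the six look-alike wooden tiles in the top of the dark wooden case is a hidden spring catch: feel across the tiles for the one that gives and press it home, so that the drawer springs part-way out of the front. Then hook a fingertip in behind the drawer's front and draw it the rest of the way out, without pinching the front. Leave the putty rubber in the drawer and do not disturb the things on the table.

Things in the scene. Friction and masses are not known exactly. Their poses are not given: they have to be found in the camera images.
- case: Dark wooden case fixed to the table, 150 mm deep (x) by 200 mm wide (y) by 70 mm high, brass straps on its corners; origin at the centre of its underside, z up, -x is the front with the drawer. Its flat top bears six tiles (see case_top).
- case_top (a point): Centre of the case's flat top, 70 mm above the table; axes as the case. Flush in the top lie six light wooden tiles, 44 mm square, 1 mm of gap round each: centres at x = -27 and +27 mm, y = -54, 0 and +54 mm from here. All look alike; five are rigid, one (any of them, different every time) is the catch.
- catch (a joint): The live tile among the six: 0 = flush, grows as it is pressed straight down, to 0.008 m at its stop; a spring (about 1.4 N at first, 5 N at the stop) returns it. Pressed about 5 mm or more it frees the drawer.
- drawer (a joint): The drawer under the tiles, without a handle: 0 = shut and latched, grows as it comes out along the case's -x axis, to 0.105 m at its stop. When freed it springs out to about 0.06 m by itself within a second; after that it slides with about 1 N of friction and stays where it is left.
- drawer_inner (a point): Middle of the upper edge of the inner face of the drawer's front lining, 50 mm above the table; moves with it. Drawer shut: at x = -61 mm from the case's origin. Behind it (+x, towards the case) is an empty compartment 168 mm wide in y, floor 13 mm above the table; once sprung out, about 45 mm of it lies open from above between front and case.
- front_outer (a point): Middle of the outer face of the drawer's front, 33 mm above the table, flush with the front of the case when shut; moves with the drawer. The front is 14 mm thick, 178 mm wide, its top 56 mm above the table. Touching its outer board (10 mm) and its inner lining (4 mm) at once counts as pinching.
- putty: Grey putty rubber, 26 x 42 x 12 mm, loose in the rear half of the drawer behind a low divider; origin at the centre of its underside.
- cork_block: Loose cork sanding block, 40 x 70 x 24 mm, on the table to the right; a bystander. Origin at the centre of its underside.
- small_tin: Loose small round tin, 50 mm across, 21 mm high; a bystander. Origin at the centre of its underside.
- jar: Loose glass jar with a gold lid, 91 mm across, 124 mm high; a bystander on the left. Origin at the centre of its underside.
- flat_brush_l: Loose flat brush with a brown handle, 209 mm long (along its y), 18 mm high, near the robot's edge of the table; a bystander. Origin at the centre of its underside.
Mind the look-alikes: they are no part of the job. There is more than one size of the case; the one meant has the size given above.

How it is judged:
On the way:
1. the catch has been pressed and the drawer has sprung out (value of joint drawer above 0.045 m), for 0.1 s.
At the end, for the whole second after the job is handed in: The drawer stands at least 90 mm out (its stop is at 105 mm) and still, the catch tile is back flush (within 2 mm), the putty rubber lies in the rear half of the drawer (value of joint drawer above 0.09 m and velocity of joint drawer between -0.01 and 0.01 m/s and value of joint catch below 0.002 m and x of putty in the frame of drawer_inner above 0.06 m and height (world z) of putty below 0.03 m and linear speed of putty below 0.02 m/s); the robot touches nothing.
It fails at once if the drawer's front is pinched (touched inside and outside at once) (contact force between the fingers and drawer_c1 above 1 N and contact force between the fingers and drawer_c2 above 1 N).
It fails at once if the putty rubber is lifted (height (world z) of putty above 0.04 m).
It fails at once if the cork block, small tin, jar or flat brush is moved more than 15 mm (distance of any of cork_block, small_tin, jar, flat_brush_l from where it was at the start of the episode above 0.015 m).
It also fails if it takes over 54 s, if anything falls off the work surface, if the arm or the gripper's body presses on something with over 40 N, if the wrist force passes 120 N, or if a joint passes its speed limit or range.

## Working session

There is one attempt and no reset: what is moved stays moved. The work goes in short steps, Python scripts to look and compute and a tool call to move; the robot and the scene stay as the last step left them, time stands still between calls to the robot, and variables do not carry over. Pictures are saved under pics/ and viewed, at most 10 in all, crops included, and the job is handed in when it is done.

Besides the shell and the picture viewer there is one more tool, called after "Call:" by a JSON object that holds its "name" and its "arguments", one argument or row to a line. send_rows: Moves the arm, as the interface text tells. Its arguments: {"type":"object","properties":{"plan":{"type":"array","items":{"type":"array","items":{"type":"number"}}},"gripper":{"type":"number"}},"required":["plan"]}

```bash
mkdir -p pics; cat > h.py <<'E'
import numpy as np, cv2
from plant import telemetry, eyes, workorder
def cap(n,save=None):
    c=eyes.capture(n)
    if save: cv2.imwrite('pics/'+save,c['frame'][:,:,::-1])
    return c
def ray(c,u,v,z):
    f=192/np.tan(np.radians(c['vfov'])/2)
    d=np.array(c['rotation'])@np.array([(u-c['cx'])/f,-(v-c['cy'])/f,-1.])
    p=np.array(c['position']); return p+d*(z-p[2])/d[2]
def proj(c,P):
    f=192/np.tan(np.radians(c['vfov'])/2)
    q=np.array(c['rotation']).T@(np.array(P)-np.array(c['position']))
    return c['cx']+f*q[0]/-q[2], c['cy']-f*q[1]/-q[2]
E
python3 - <<'E'
from h import *
import pickle
s={n:cap(n) for n in('top','scene')}
pickle.dump(s,open('c.pkl','wb'))
cv2.imwrite('pics/a.png',s['top']['frame'][:,:,::-1]);cv2.imwrite('pics/b.png',s['scene']['frame'][:,:,::-1])
for n in s: print({k:v for k,v in s[n].items() if k!='frame'})
print(telemetry.observe())
E
```

```text
{'vfov': 45.033192698678704, 'cx': 255.9458509631832, 'cy': 199.80706344861326, 'position': array([0.23055111, 0.00813824, 1.23490428]), 'rotation': array([ 0.23285284, -0.00364681, -1.55633358])}
{'vfov': 43.681299315342464, 'cx': 254.05390469078324, 'cy': 184.98452927821762, 'position': array([-0.38992516, -0.58335191,  1.18829883]), 'rotation': array([ 0.76414177, -0.01289013, -0.95729939])}
{'time': 0.1, 'q': array([ 1.08149085e+00,  5.28409700e-01,  1.43379916e+00, -1.52465816e-05,
        1.18139016e+00, -1.78534532e-01]), 'joint_velocities': array([-0.00071014, -0.00223051, -0.00221075, -0.00100148,  0.00025512,
        0.00087846]), 'effort': array([-9.66693078e-04, -4.40987849e+01, -1.77148139e+01,  6.34421431e-02,
        5.34038676e-02, -3.02278829e-05]), 'tool_pos': array([0.19096528, 0.59478269, 0.40383875]), 'tool_rot': array([-3.13961567e+00, -3.42436414e-04,  2.83082717e+00]), 'force': array([-0.69229448, -0.57045434, -0.63087199]), 'torque': array([0.04682186, 0.03933187, 0.00926485]), 'grasp_force': 0.0, 'grip_width': 0.08654113406655269}
```

View pics/a.png

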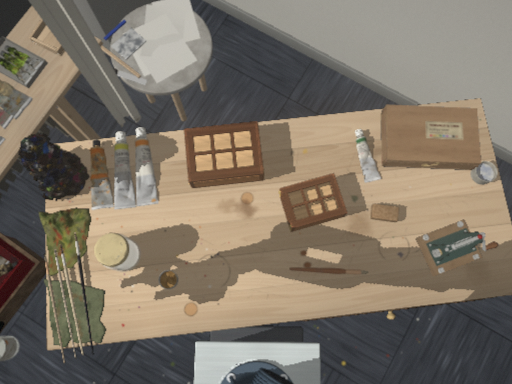

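View pics/b.png

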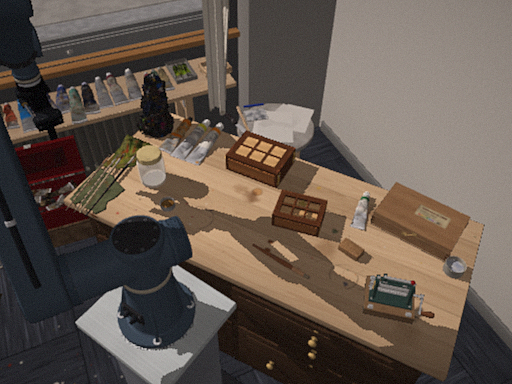

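The top view shows two tiled cases: a large one at (224,155) and a small one at (313,202). It also shows the jar at (115,250), the small tin at (170,280), the brush at (328,270) and the cork at (385,212). I'll measure both cases' tile spacing to choose.

```bash
sed -i "s/^import numpy.*/&\nfrom scipy.spatial.transform import Rotation as Ro/; s/np.array(c\['rotation'\])/Ro.from_euler('xyz',c['rotation']).as_matrix()/" h.py
python3 - <<'E'
from h import *
import pickle
s=pickle.load(open('c.pkl','rb'));c=s['top']
im=c['frame'][:,:,::-1]
big=cv2.resize(im[105:245,170:410],None,fx=3.3,fy=3.3,interpolation=cv2.INTER_CUBIC)
cv2.imwrite('pics/c.png',big)
for box in((185,265,122,188),(280,347,173,230)):
    x0,x1,y0,y1=box
    sub=c['frame'][y0:y1,x0:x1].astype(int)
    g=sub.sum(2)
    m=((g>(330 if x0<200 else 200))).astype(np.uint8)
    n,l,st,ce=cv2.connectedComponentsWithStats(m,connectivity=4)
    for i in range(1,n):
        if st[i,4]>25:
            u,v=ce[i]+[x0,y0]; print(round(u,1),round(v,1),st[i,2:],ray(c,u,v,.07).round(4))
    print()
print('tin,jar,brush,cork',[ray(c,*p).round(3) for p in((170,280,.02),(112,250,.124),(328,270,.01),(385,212,.02))])
E
```

```text
261.0 123.4 [ 7  4 26] [ 0.7183 -0.0027  0.07  ]
242.1 138.9 [ 19  17 271] [0.6732 0.0472 0.07  ]
222.0 141.1 [ 19  17 273] [0.6663 0.1007 0.07  ]
201.8 143.2 [ 19  17 272] [0.6595 0.1541 0.07  ]
186.2 171.9 [  7  45 117] [0.5792 0.1917 0.07  ]
244.3 158.0 [ 19  18 279] [0.6198 0.0404 0.07  ]
224.0 160.2 [ 19  18 284] [0.6129 0.0938 0.07  ]
203.7 162.4 [ 18  18 282] [0.606  0.1471 0.07  ]
241.8 184.9 [ 64   8 261] [0.5461 0.0453 0.07  ]

312.9 200.4 [  67   57 3711] [ 0.5075 -0.1394  0.07  ]

tin,jar,brush,cork [array([0.302, 0.227, 0.02 ]), array([0.365, 0.352, 0.124]), array([ 0.335, -0.184,  0.01 ]), array([ 0.49 , -0.339,  0.02 ])]
```

View pics/c.png

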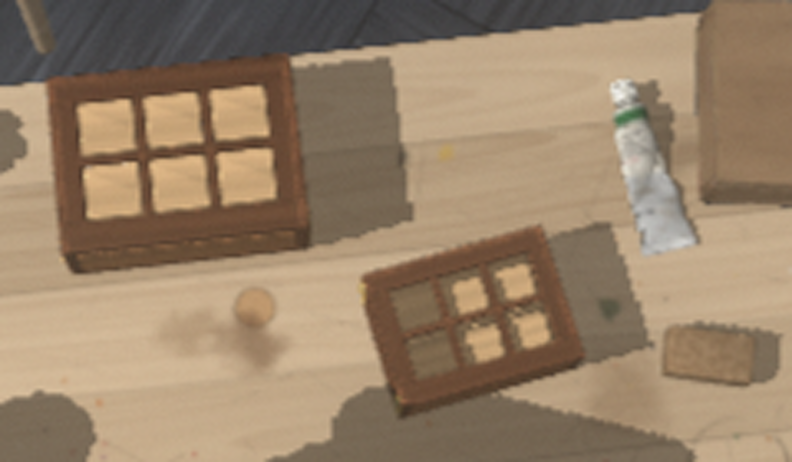

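The large case has 54 mm tile spacing, so it is the one meant: centre about (0.640, 0.097), yaw 7.3°. The small case is the look-alike. The crop shows its six light tiles clearly. I'll move above its (-27,+54) tile with the fingers closed.

Call:
{"name": "send_rows", "arguments": {
  "plan": [
    [0, 0, 0, 0, 0, -8.4],
    [0, 0, 0, 0, 0, -8.4],
    [0, 0, 0, 0, 0, -8.4],
    [-0.0254, -0.0355, 0, 0, 0, 0],
    [-0.0254, -0.0355, 0, 0, 0, 0],
    [-0.0254, -0.0355, 0, 0, 0, 0],
    [-0.0254, -0.0355, 0, 0, 0, 0],
    [-0.0254, -0.0355, 0, 0, 0, 0],
    [-0.0254, -0.0355, 0, 0, 0, 0],
    [-0.0254, -0.0355, 0, 0, 0, 0],
    [-0.0254, -0.0355, 0, 0, 0, 0],
    [-0.0254, -0.0355, 0, 0, 0, 0],
    [-0.0254, -0.0355, 0, 0, 0, 0],
    [-0.0254, -0.0355, 0, 0, 0, 0],
    [-0.0254, -0.0355, 0, 0, 0, 0],
    [-0.0254, -0.0355, 0, 0, 0, 0],
    [-0.0254, -0.0355, 0, 0, 0, 0],
    [0, 0, 0, 0, 0, 0],
    [0, 0, 0, 0, 0, 0]
  ],
  "gripper": 0
}}

```text
time: 2.48
tool_pos: [0.6071, 0.148, 0.4041]
tool_rot: [3.141, -0.002, -3.013]
force: [-0.8, 0.2, 0.2]
grip_width: 0.0006
grasp_force: 0.0
```

```bash
cat > w.py <<'E'
from h import *
C=np.array([.6397,.0972]);a=.1275
R2=np.array([[np.cos(a),np.sin(a)],[-np.sin(a),np.cos(a)]])
def st():
    o=telemetry.observe();p=o['tool_pos']
    print('t',o['time'],'case xy',(R2@(p[:2]-C)).round(4),'tip z',round(p[2]-.182,4),'rot',o['tool_rot'].round(4),'F',o['force'].round(2),'w',o['grip_width'])
E
python3 - <<'E'
from w import *
st(); c=cap('wrist','d.png'); print(c['position'],c['rotation'])
for x in(-.027,.027):
  for y in(-.054,0,.054): print(x,y,np.round(proj(c,[*(C+R2.T@[x,y]),.07]),1))
E
```

```text
t 2.475 case xy [-0.0258  0.0546] tip z 0.2221 rot [ 3.1409e+00 -2.2000e-03 -3.0131e+00] F [-0.78  0.15  0.17] w 0.0005975869794372793
[0.53157601 0.13902619 0.38365807] [-2.78109174e-01 -8.82157652e-04  1.69914905e+00]
-0.027 -0.054 [163.  182.4]
-0.027 0 [207.8 182.4]
-0.027 0.054 [252.6 182.4]
0.027 -0.054 [167.  224.1]
0.027 0 [209.8 224.1]
0.027 0.054 [252.6 224.1]
```

View pics/d.png

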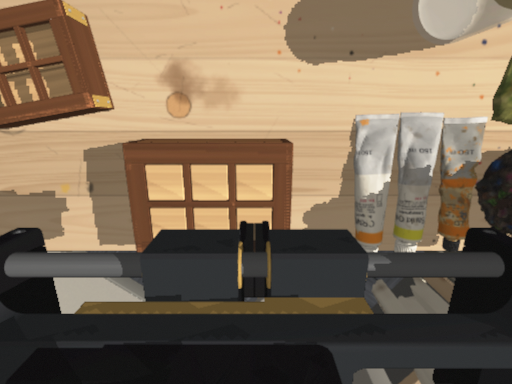

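The wrist view shows the case tiles at (165,182), (210,182) and (254,182), which matches the projection to about 2 mm. Now I'll feel the first tile.

Call:
{"name": "send_rows", "arguments": {
  "plan": [
    [0, 0, 0.0365, 0, 0, 0],
    [0, 0, 0.0365, 0, 0, 0],
    [0, 0, 0.0365, 0, 0, 0],
    [0, 0, 0.0365, 0, 0, 0],
    [0, 0, 0, 0, 0, 0],
    [0, 0, 0.002, 0, 0, 0],
    [0, 0, 0.002, 0, 0, 0],
    [0, 0, 0.002, 0, 0, 0],
    [0, 0, 0.002, 0, 0, 0],
    [0, 0, 0, 0, 0, 0]
  ]
}}

```text
time: 3.78
tool_pos: [0.608, 0.148, 0.2526]
tool_rot: [-3.142, 0.002, -3.013]
force: [-1.9, 0.4, 8.3]
grip_width: 0.0004
grasp_force: 3.9
```

Rigid (8 N at flush). Next tile.

Call:
{"name": "send_rows", "arguments": {
  "plan": [
    [0, 0, -0.01, 0, 0, 0],
    [0, -0.027, 0, 0, 0, 0],
    [0, -0.027, 0, 0, 0, 0],
    [0, 0, 0.005, 0, 0, 0],
    [0, 0, 0.003, 0, 0, 0],
    [0, 0, 0.002, 0, 0, 0],
    [0, 0, 0, 0, 0, 0]
  ]
}}

```text
time: 4.65
tool_pos: [0.6144, 0.0949, 0.2508]
tool_rot: [-3.141, -0.0, -3.012]
force: [-1.2, -0.8, 2.5]
grip_width: 0.0002
grasp_force: 1.1
```

Call:
{"name": "send_rows", "arguments": {
  "plan": [
    [0, 0, -0.01, 0, 0, 0],
    [0, -0.027, 0, 0, 0, 0],
    [0, -0.027, 0, 0, 0, 0],
    [0, 0, 0.005, 0, 0, 0],
    [0, 0, 0.003, 0, 0, 0],
    [0, 0, 0.002, 0, 0, 0],
    [0, 0, 0, 0, 0, 0]
  ]
}}

```text
time: 5.52
tool_pos: [0.6213, 0.0418, 0.2526]
tool_rot: [-3.141, -0.0, -3.011]
force: [-3.2, -1.7, 11.9]
grip_width: 0.0002
grasp_force: 5.6
```

Call:
{"name": "send_rows", "arguments": {
  "plan": [
    [0, 0, -0.01, 0, 0, 0],
    [-0.027, 0, 0, 0, 0, 0],
    [-0.027, 0, 0, 0, 0, 0],
    [0, 0, 0.005, 0, 0, 0],
    [0, 0, 0.003, 0, 0, 0],
    [0, 0, 0.002, 0, 0, 0],
    [0, 0, 0, 0, 0, 0]
  ]
}}

```text
time: 6.4
tool_pos: [0.6739, 0.0484, 0.2527]
tool_rot: [3.141, -0.001, -3.012]
force: [-3.0, 0.5, 10.5]
grip_width: 0.0005
grasp_force: 5.1
```

Call:
{"name": "send_rows", "arguments": {
  "plan": [
    [0, 0, -0.01, 0, 0, 0],
    [0, 0.027, 0, 0, 0, 0],
    [0, 0.027, 0, 0, 0, 0],
    [0, 0, 0.005, 0, 0, 0],
    [0, 0, 0.003, 0, 0, 0],
    [0, 0, 0.002, 0, 0, 0],
    [0, 0, 0, 0, 0, 0]
  ]
}}

```text
time: 7.28
tool_pos: [0.6677, 0.1008, 0.2526]
tool_rot: [3.14, -0.002, -3.014]
force: [-4.5, 2.0, 11.8]
grip_width: 0.0006
grasp_force: 5.8
```

Call:
{"name": "send_rows", "arguments": {
  "plan": [
    [0, 0, -0.01, 0, 0, 0],
    [0, 0.027, 0, 0, 0, 0],
    [0, 0.027, 0, 0, 0, 0],
    [0, 0, 0.005, 0, 0, 0],
    [0, 0, 0.003, 0, 0, 0],
    [0, 0, 0.002, 0, 0, 0],
    [0, 0, 0, 0, 0, 0]
  ]
}}

```text
time: 8.15
tool_pos: [0.6613, 0.1538, 0.2526]
tool_rot: [3.141, -0.0, -3.014]
force: [-3.3, 1.6, 10.2]
grip_width: 0.0008
grasp_force: 5.3
```

The live tile is (-27, 0). I'll press it home.

Call:
{"name": "send_rows", "arguments": {
  "plan": [
    [0, 0, -0.01, 0, 0, 0],
    [0.027, -0.027, 0, 0, 0, 0],
    [0.027, -0.027, 0, 0, 0, 0],
    [0, 0, 0.007, 0, 0, 0],
    [0, 0, 0.003, 0, 0, 0],
    [0, 0, 0.003, 0, 0, 0],
    [0, 0, 0.003, 0, 0, 0],
    [0, 0, 0.001, 0, 0, 0],
    [0, 0, 0, 0, 0, 0],
    [0, 0, 0, 0, 0, 0]
  ]
}}

```text
time: 9.4
tool_pos: [0.6158, 0.0952, 0.2446]
tool_rot: [3.141, 0.004, -3.012]
force: [-0.3, 0.3, 1.7]
grip_width: 0.0008
grasp_force: 0.4
```

Call:
{"name": "send_rows", "arguments": {
  "plan": [
    [0, 0, 0, 0, 0, 0],
    [0, 0, -0.01, 0, 0, 0],
    [0, 0, -0.03, 0, 0, 0],
    [0, 0, -0.06, 0, 0, 0],
    [0.05, 0, 0, 0, 0, 0],
    [0, 0, 0, 0, 0, 0],
    [0, 0, 0, 0, 0, 0]
  ]
}}

```text
time: 10.28
tool_pos: [0.5651, 0.0883, 0.3436]
tool_rot: [3.141, 0.0, -3.012]
force: [0.8, 0.2, 0.5]
grip_width: 0.0005
grasp_force: 0.0
```

```bash
python3 - <<'E'
from w import *
st(); c=cap('top'); w=cap('wrist')
i=cv2.resize(c['frame'][105:245,170:310],(560,560),interpolation=2)[:,:,::-1]
cv2.imwrite('pics/e.png',i)
cv2.imwrite('pics/f.png',w['frame'][:,:,::-1])
for n,x in(('hook',-.105),('outer',-.135),('edge',-.121)):
  for y in(-.05,.05): print(n,np.round(proj(w,[*(C+R2.T@[x,y]),.05]),1))
E
```

```text
t 10.275 case xy [-0.0751  0.0007] tip z 0.1616 rot [ 3.1413e+00  5.0000e-04 -3.0123e+00] F [0.81 0.21 0.5 ] w 0.0004716489972376314
hook [204.1 162.8]
hook [301.3 163. ]
outer [202.6 132.9]
outer [302.8 133.1]
edge [203.3 147.1]
edge [302.1 147.3]
```

View pics/f.png

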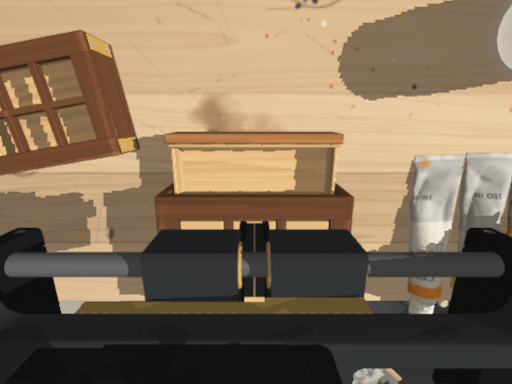

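The wrist view shows the drawer sprung out: front at rows 132–145, with the open compartment down to about row 190, so about 60 mm out. I'll insert the closed tips mid-gap.

Call:
{"name": "send_rows", "arguments": {
  "plan": [
    [0.024, 0, 0, 0, 0, 0],
    [0, 0, 0, 0, 0, 0],
    [0, 0, 0.04, 0, 0, 0],
    [0, 0, 0.04, 0, 0, 0],
    [0, 0, 0.025, 0, 0, 0],
    [0, 0, 0.015, 0, 0, 0],
    [0, 0, 0.01, 0, 0, 0],
    [0, 0, 0, 0, 0, 0]
  ]
}}

```text
time: 11.38
tool_pos: [0.5416, 0.0849, 0.2135]
tool_rot: [3.142, -0.0, -3.013]
force: [0.1, -0.3, 0.2]
grip_width: 0.0005
grasp_force: 0.0
```

```bash
python3 -c "
from w import *
st()"
```

```text
t 11.375 case xy [-0.0988  0.0003] tip z 0.0315 rot [ 3.1416 -0.     -3.0126] F [ 0.15 -0.25  0.19] w 0.0005333079635923733
```

In the compartment with no contact. Now I'll pull.

Call:
{"name": "send_rows", "arguments": {
  "plan": [
    [0.004, 0, 0, 0, 0, 0],
    [0.004, 0, 0, 0, 0, 0],
    [0.004, 0, 0, 0, 0, 0],
    [0.004, 0, 0, 0, 0, 0],
    [0.004, 0, 0, 0, 0, 0],
    [0.004, 0, 0, 0, 0, 0],
    [0.004, 0, 0, 0, 0, 0],
    [0.004, 0, 0, 0, 0, 0],
    [0.004, 0, 0, 0, 0, 0],
    [0.004, 0, 0, 0, 0, 0],
    [0.004, 0, 0, 0, 0, 0],
    [0.004, 0, 0, 0, 0, 0],
    [0.003, 0, 0, 0, 0, 0],
    [0.002, 0, 0, 0, 0, 0],
    [0, 0, 0, 0, 0, 0],
    [0, 0, 0, 0, 0, 0]
  ]
}}

```text
time: 13.38
tool_pos: [0.4883, 0.0781, 0.2136]
tool_rot: [3.141, -0.001, -3.013]
force: [-0.1, 0.1, 0.3]
grip_width: 0.0003
grasp_force: 0.0
```

```bash
python3 -c "
from w import *
st()"
```

```text
t 13.375 case xy [-0.1525  0.0003] tip z 0.0316 rot [ 3.1413e+00 -1.2000e-03 -3.0126e+00] F [-0.06  0.11  0.27] w 0.00030461704571436814
```

Call:
{"name": "send_rows", "arguments": {
  "plan": [
    [-0.006, 0, 0, 0, 0, 0],
    [-0.006, 0, 0, 0, 0, 0],
    [0, 0, 0, 0, 0, 0],
    [0, 0, -0.02, 0, 0, 0],
    [0, 0, -0.04, 0, 0, 0],
    [0, 0, -0.05, 0, 0, 0],
    [0, 0, -0.04, 0, 0, 0],
    [0, 0, 0, 0, 0, 0],
    [0, 0, 0, 0, 0, 0]
  ]
}}

```text
time: 14.5
tool_pos: [0.5, 0.0796, 0.3632]
tool_rot: [3.141, -0.001, -3.013]
force: [-0.6, 0.3, -0.1]
grip_width: 0.0004
grasp_force: 0.0
```

```bash
python3 - <<'E'
from w import *
st(); w=cap('wrist','g.png')
for d in(.06,.09,.1,.105):print(d,np.round(proj(w,[*(C+R2.T@[-.075-d,0]),.056]),1),np.round(proj(w,[*(C+R2.T@[-.061-d,0]),.05]),1))
E
```

```text
t 14.5 case xy [-0.1408  0.0003] tip z 0.1812 rot [ 3.1413e+00 -1.4000e-03 -3.0126e+00] F [-0.64  0.33 -0.12] w 0.000433874919963308
0.06 [252.9 193.9] [252.9 204.2]
0.09 [252.9 167.3] [252.9 178.7]
0.1 [252.9 158.1] [252.9 169.9]
0.105 [252.9 153.4] [252.9 165.4]
```

View pics/g.png

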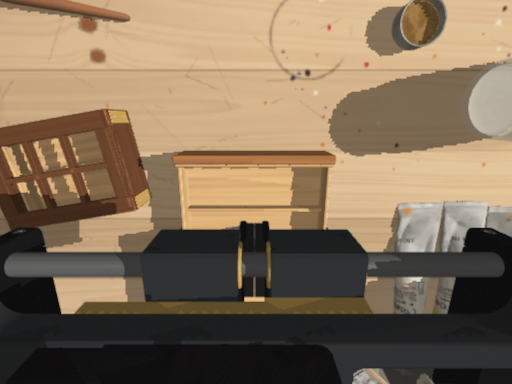

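The front's outer edge is at row 152, so the drawer is about 103 mm out. The divider is at row 207 and the compartment is empty. The tip is clear, so I'm handing in.

```bash
python3 -c "
from h import *
print(workorder.close_job())"
```

```text
the job is handed in; nothing more can be done
None
```

I found the catch (front row, middle tile) and pressed it. I then hooked the drawer out to about 103 mm and handed the job in at about 14.5 s with the gripper clear; no verdict came back, and I did not see the putty rubber itself.

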